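# Complete the colour wheel in the paint tray

## Robot

A 7-joint arm with a two-finger parallel gripper is mounted at the origin on a cart in front of the work surface, level with it; the furniture and walls round the work are solid. World frame = base frame: x ahead of the robot, y to its left, z up, the work surface at z = 0. Lengths are in mm, angles in rad, forces in N, time in s.
With the tool pointing down it reaches from about 400 to 875 mm from the base axis. Payload 4.4 kg.
Tool frame: the origin (TCP) lies midway between the tips of the shut fingers; the grasp point (between the pads) lies 19 mm behind it; z points along the fingers, y is the direction in which the jaws open and shut (so a half turn about z gives the same grasp; the last joint's range is limited). The gripper opens to 85 mm and grips with 20 to 120 N. Pads are 22 mm wide; open, the fingers measure 114 mm over their backs; the gripper's body (76 mm by 85 mm) begins 54 mm behind the grasp point. The pads swing forward as they close: fully open they stand 13 mm farther back than shut.
Start: joints at [-1.357, 0.628, 0.038, 1.517, -0.027, 0.996, -0.02], TCP at [179.481, 624.744, 210.313] pointing down, gripper open.
Joint ranges: [-3.06, 3.06], [-0.37, 2.12], [-1.25, 1.32], [0.18, 2.47], [-1.1, 4.24], [0.23, 1.98], [-2.94, 2.94]. Speed limits (rad/s): [2.57, 2.57, 3.14, 3.14, 3.14, 3.14, 3.14].

## Interface

Orientations are given as [roll, pitch, yaw] about the fixed x, y, z axes, in that order (R = Rz(yaw) Ry(pitch) Rx(roll)).
In Python, from cell import * gives the robot as it stands. The module is installed in compiled form; this text tells all that it offers.
- The arm moves only by the tool move_arm, never from a script. Its argument "series" is a list of rows, each a list of 2 entries, a list of its own where there are three numbers: the shift along the tool's x, y, z in m, then the turn about the tool's z in rad. In form: [[[x, y, z], yaw], ...]. A call has 1 to 5 rows; each row is the pose to reach, as a shift and turn from the pose measured when the call began, along the tool's axes at that moment; what a row does not reach only later rows make up. A row lasts 1/8 s, in which the tool goes at most 62.5 mm and 10.7 degrees, less where a joint would pass 70% of its speed; a pose out of reach is approached as far as the arm can. A call with a gripper value outside its range is refused whole. "claw" is the opening, from 0 (shut) to 1 (fully open), set as the call begins (left out, the last holds). The fingers move at their own pace and stop on an object; the grip force is fixed at half the most. Time passes only in rows, so rows that repeat a pose let the fingers close. It gives the time, the measured TCP pose, the force and the opening at its end, in the units of the state.
- read_state(): the state, without advancing time (a new reading comes with each control period).
- get_image(name): name is "scene" or "top" or "wrist"; returns the picture (480x640x3 uint8, blue, green, red); there is no depth.
- camera_model(name): a dict with "fov_y" (degrees; the focal length in pixels is half the picture's height over the tangent of half this angle, whatever the lens; pixels are square), "cx", "cy" (the principal point, pixels), "k1" (the pictures are not rectified: a ray, as slopes to the right and down, at radius r is drawn at 1 + k1 r^2 times it, then the intrinsics apply), "pose" (4x4, takes a point from camera to world coordinates); the wrist camera has in their place "tool_from_camera" (4x4, takes a point from camera to tool coordinates, whose origin is the TCP and whose axes are the flange's). Camera axes: x right, y down, z forward; pixel columns grow to the right and rows downward; lengths in mm; the calibration is good to about 2 mm. A picture is of the moment at which its call begins: read the wrist's pose just before it. camera_model takes no time and is no camera call.
- finish_job(): hands the job in, once; it reports no verdict.
The state is a dict: "clock": time; "qpos": joint angles; "qd": joint speeds; "tau": joint torques, N m; "eef_pos": TCP position; "tool_rot": TCP orientation; "force": force on the tool from outside, world axes, zero at the start; "torque": the same for the moment, N m; "width": finger opening in mm.
Only numpy, scipy, OpenCV 4.12 (cv2) and the standard library are available. Lean on these libraries where they do the work, as an engineer would, in place of code of your own. Each camera call takes 0.05 s, during which the arm holds its last target. There are 200 camera calls.

## Task

Finish the colour wheel in the round grey tray, where the red, ochre and blue paint cups already stand in every other well: set each mixed colour in the empty well between the two colours it was mixed from - purple between red and blue, olive green between ochre and blue, brown between red and ochre - and the small white cup in the middle well. The sticker on each lid shows its colour. Every cup must stand upright, fully down in its well and let go; leave the red, ochre and blue cups in their wells and do not disturb the mint cup, which is not part of the wheel.

Things in the scene. Friction and masses are not known exactly. Their poses are not given: they have to be found in the camera images.
- tray: fixed round grey plastic tray, 282 mm across; origin under its centre, on the table; z up. Floor 6 mm above the table. Six wells on a circle of radius 98 mm, at 0, 60 .. 300 deg from its x axis, and a smaller one at its centre: 7 mm high collars on the floor, flaring from 55 to 66 mm inside, 71 over all (middle: 46 to 57, 62). Red, ochre, blue stand in alternate wells, in any arrangement
- cup_red: round lidded plastic paint cup, 71 mm across the rim (top 6 mm), 55 mm tall, tapering evenly to a 49 mm foot; about 0.07 kg; origin at the centre of its underside, z up; red paint, 33 mm round sticker painted red on the lid; stands in a ring well of the tray at the start and stays there
- cup_ochre: round lidded plastic paint cup, 71 mm across the rim (top 6 mm), 55 mm tall, tapering evenly to a 49 mm foot; about 0.07 kg; origin at the centre of its underside, z up; ochre (yellow-brown) paint, 33 mm round sticker painted ochre on the lid; stands in a ring well of the tray at the start and stays there
- cup_blue: round lidded plastic paint cup, 71 mm across the rim (top 6 mm), 55 mm tall, tapering evenly to a 49 mm foot; about 0.07 kg; origin at the centre of its underside, z up; blue paint, 33 mm round sticker painted blue on the lid; stands in a ring well of the tray at the start and stays there
- cup_purple: round lidded plastic paint cup, 71 mm across the rim (top 6 mm), 55 mm tall, tapering evenly to a 49 mm foot; about 0.07 kg; origin at the centre of its underside, z up; dull dark purple paint, 33 mm round sticker painted purple on the lid; stands loose on the table beside the tray; goes into the ring well between red and blue
- cup_olive: round lidded plastic paint cup, 71 mm across the rim (top 6 mm), 55 mm tall, tapering evenly to a 49 mm foot; about 0.07 kg; origin at the centre of its underside, z up; olive-green paint, 33 mm round sticker painted olive on the lid; stands loose on the table beside the tray; goes into the ring well between ochre and blue
- cup_brown: round lidded plastic paint cup, 71 mm across the rim (top 6 mm), 55 mm tall, tapering evenly to a 49 mm foot; about 0.07 kg; origin at the centre of its underside, z up; brown (reddish grey-brown) paint, 33 mm round sticker painted brown on the lid; stands loose on the table beside the tray; goes into the ring well between red and ochre
- cup_white: small all-white lidded paint cup, 56 mm across its rim (the top 5 mm) and 44 mm tall, tapering to a 40 mm foot; about 0.06 kg; origin at the centre of its underside, z up; stands loose on the table beside the tray; goes into the smaller middle well
- cup_mint: round lidded plastic paint cup, 71 mm across the rim (top 6 mm), 55 mm tall, tapering evenly to a 49 mm foot; about 0.07 kg; origin at the centre of its underside, z up; pale mint-green paint, 33 mm round sticker painted mint on the lid; a bystander on the table at the right, to be left where it is
Mind the look-alikes: they are no part of the job. What is shaped like the cup_purple but turquoise is not meant.

How it is judged:
By the outcome, as a careful person would: the job done as asked, in the order asked, and still so for the second after the job is handed in, with the robot touching nothing.
It also fails if it takes over 99 s, if anything falls off the work surface, if the arm or the gripper's body presses on something with over 40 N, if the wrist force passes 120 N, or if a joint passes its speed limit or range.

## Working session

There is one attempt and no reset: what is moved stays moved. The work goes in short steps, Python scripts to look and compute and a tool call to move; the robot and the scene stay as the last step left them, time stands still between calls to the robot, and variables do not carry over. Pictures are saved under pics/ and viewed, about 12 in all and at most 16, crops included, and the job is handed in when it is done.

Besides the shell and the picture viewer there is one more tool, called after "Emit:" as name(argument=value, ...) on one line, values as JSON. move_arm: Moves the arm, as the interface text tells. Its arguments: {"type":"object","properties":{"series":{"type":"array"},"claw":{"type":"number"}},"required":["series"]}

```bash
mkdir -p pics
python3 - <<'E'
from cell import *
import cv2
s=read_state();print(s)
for n in("scene","top","wrist"):
    print(n,camera_model(n))
for n in("top","scene"):
    cv2.imwrite(f"pics/{n}0.png",get_image(n))
E
```

```text
{'clock': 0.0, 'qpos': array([-1.35677265,  0.6293435 ,  0.03842586,  1.51835585, -0.02703305,
        0.99630965, -0.01996951]), 'qd': array([-0.0009984 ,  0.00154152, -0.00077271, -0.00154486,  0.00046429,
        0.00100143,  0.00178904]), 'tau': array([ 7.68112259e-04, -5.63413203e+01,  1.22631602e+00, -1.93444204e+01,
        1.10039275e-02,  1.03064929e-02,  9.46803084e-06]), 'eef_pos': array([179.29132987, 624.09430065, 209.39441601]), 'tool_rot': array([-3.13969329e+00, -1.24317795e-05,  2.86179477e+00]), 'force': array([-0.43250628,  0.30189909, -0.43739321]), 'torque': array([-0.00046574, -0.01332167,  0.01349554]), 'width': 85.62575345194747}
scene {'fov_y': 42.133365727297345, 'cx': 317.2571899724896, 'cy': 241.6645005531163, 'k1': 0.06467101892291788, 'pose': array([[ 8.55773498e-01, -2.58369288e-01,  4.48215385e-01,
        -1.24208399e+02],
       [-5.16725666e-01, -4.69437355e-01,  7.15977064e-01,
        -1.08468453e+03],
       [ 2.54225604e-02, -8.44318590e-01, -5.35238090e-01,
         8.28242708e+02],
       [ 0.00000000e+00,  0.00000000e+00,  0.00000000e+00,
   
[... 265 characters left out ...]
348e-03, -1.82510485e-03,
        -5.38788988e+01],
       [ 8.50089297e-04, -1.05491874e-01, -9.94419802e-01,
         1.42339829e+03],
       [ 0.00000000e+00,  0.00000000e+00,  0.00000000e+00,
         1.00000000e+00]])}
wrist {'fov_y': 63.13512170194357, 'cx': 318.1780202412889, 'cy': 244.85772166227247, 'k1': -0.025662411796531018, 'tool_from_camera': array([[-8.04918021e-04, -9.64465919e-01, -2.64206062e-01,
         6.76979446e+01],
       [ 9.99999440e-01, -9.57664321e-04,  4.49334991e-04,
         1.99460081e-01],
       [-6.86389003e-04, -2.64205552e-01,  9.64466150e-01,
        -1.63475295e+02],
       [ 0.00000000e+00,  0.00000000e+00,  0.00000000e+00,
         1.00000000e+00]])}
```

View pics/top0.png

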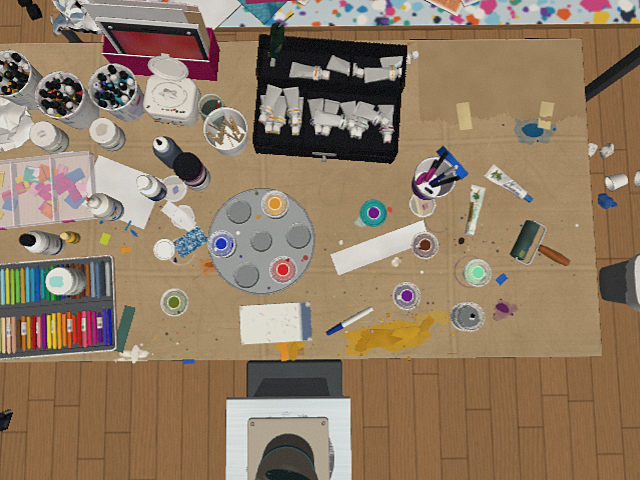

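View pics/scene0.png

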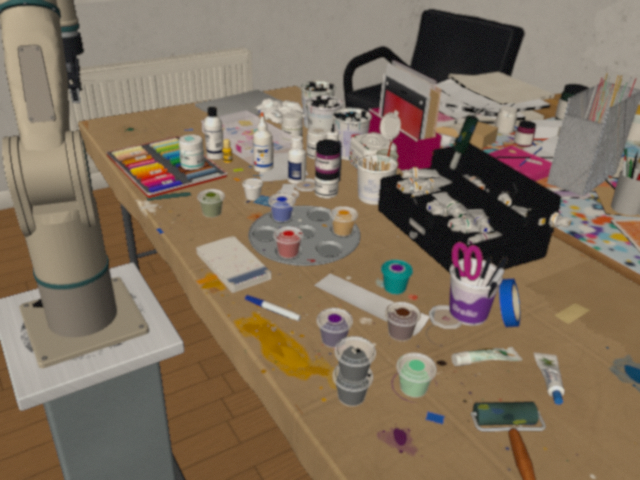

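Top view: the tray is centred near (261,241), with red at (283,269), ochre (274,204) and blue (221,243). The empty wells are at (245,275), (239,211) and (298,235), plus the middle one.

Candidates:
- **Purple:** (406,295) is a greyish cup with a purple sticker. (373,212) is turquoise, so it is the look-alike.
- **Brown:** (425,244).
- **Olive:** (174,302).
- **White:** (165,250) is small. (64,280), (48,136) and (107,133) are bigger bottles or jars.
- **Mint:** (477,272), to be left alone.

Next I'll confirm these in an enlarged crop and measure them.

```bash
cat > h.py <<'E'
from cell import *
import cv2, numpy as np
from scipy.spatial.transform import Rotation as Ro
def KD(m):
    f=240/np.tan(np.radians(m["fov_y"]/2))
    return np.array([[f,0,m["cx"]],[0,f,m["cy"]],[0,0,1]]),np.array([m["k1"],0,0,0,0.])
def pose(n,s=None):
    m=camera_model(n)
    if n!="wrist": return m["pose"]
    T=np.eye(4);T[:3,:3]=Ro.from_euler("xyz",s["tool_rot"]).as_matrix();T[:3,3]=s["eef_pos"]
    return T@m["tool_from_camera"]
def back(n,uv,z,s=None):
    K,D=KD(camera_model(n));P=pose(n,s)
    x,y=cv2.undistortPoints(np.array([[uv]],float),K,D)[0,0]
    d=P[:3,:3]@[x,y,1];return P[:3,3]+d*(z-P[2,3])/d[2]
def proj(n,p,s=None):
    K,D=KD(camera_model(n));Q=np.linalg.inv(pose(n,s))
    return cv2.projectPoints(np.array(p,float).reshape(-1,1,3),cv2.Rodrigues(Q[:3,:3])[0],Q[:3,3],K,D)[0].reshape(-1,2)
def shift(x,y,z,jaw=None):
    """tool shift (m) to TCP x,y,z and turn (rad) to bring jaw axis to world angle jaw (deg)"""
    s=read_state();R=Ro.from_euler("xyz",s["tool_rot"]).as_matrix()
    d=R.T@(np.array([x,y,z])-s["eef_pos"])/1000
    cur=np.degrees(np.arctan2(R[1,1],R[0,1]))
    t="" if jaw is None else -np.radians((jaw-cur+90)%180-90)
    print("t",round(s["clock"],2),"tcp",s["eef_pos"].round(1),"jaw",round(cur,1),"q7",s["qpos"][6].round(2),"w",round(s["width"],1),"shift",d.round(3),"turn",t)
def blob(im,uv,r=9,thr=45):
    """centroid of pixels coloured like the pixel at uv"""
    u,v=map(int,uv);c=np.median(im[v-1:v+2,u-1:u+2].reshape(-1,3),0)
    m=(np.abs(im.astype(int)-c).sum(2)<thr).astype(np.uint8)
    n,l,st,ce=cv2.connectedComponentsWithStats(m)
    k=l[v,u];return ce[k],st[k,4]
E
python3 - <<'E'
from h import *
im=cv2.imread("pics/top0.png")
for n,uv,z in [("red",(283,270),61),("ochre",(274,204),61),("blue",(221,244),61),("purple",(406,295),55),("olive",(174,302),55),("brown",(425,244),55),("turq",(373,212),55),("mint",(477,272),55)]:
    c,a=blob(im,uv);print(n,c.round(1),a,back("top",c,z).round(1))
for n,uv,z in [("white",(165,250),44),("tray",(261,241),6)]: print(n,back("top",uv,z).round(1))
a=cv2.resize(im[180:330,140:320],None,fx=4,fy=4,interpolation=2)[:, :720]
b=cv2.resize(im[190:340,340:500],None,fx=2,fy=2,interpolation=2)
cv2.imwrite("pics/cropL.png",a)
cv2.imwrite("pics/cropR.png",cv2.resize(im[190:340,340:500],None,fx=4,fy=4,interpolation=2))
E
```

```text
red [282.5 269.2] 76 [477.3   8.3  61. ]
ochre [274.4 203.1] 81 [645.8  28.2  61. ]
blue [220.7 243.2] 73 [544.4 164.3  61. ]
purple [406.7 295.5] 81 [ 408.5 -303.6   55. ]
olive [173.3 301.8] 77 [398.1 283.2  55. ]
brown [424.6 244.4] 70 [ 537.1 -352.7   55. ]
turq [373.3 212.4] 78 [ 620.5 -224.2   55. ]
mint [477.6 272.3] 88 [ 465.2 -484.3   55. ]
white [530.  309.3  44. ]
tray [554.8  67.1   6. ]
```

View pics/cropL.png

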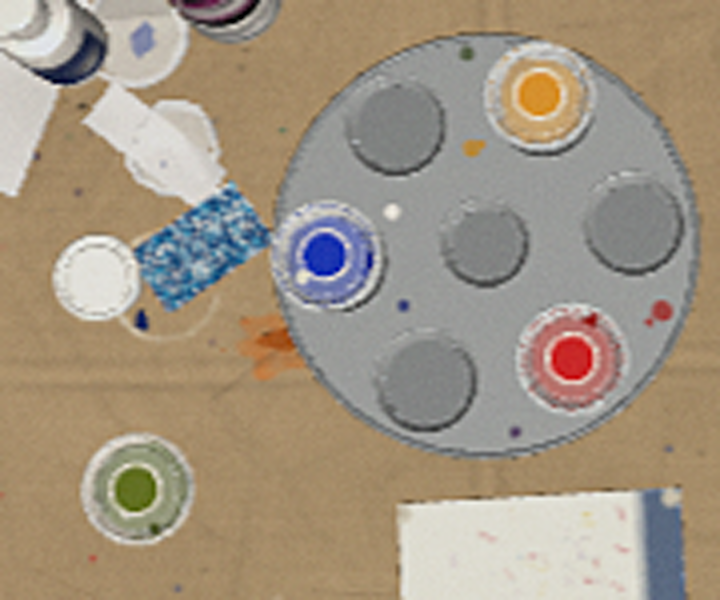

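View pics/cropR.png

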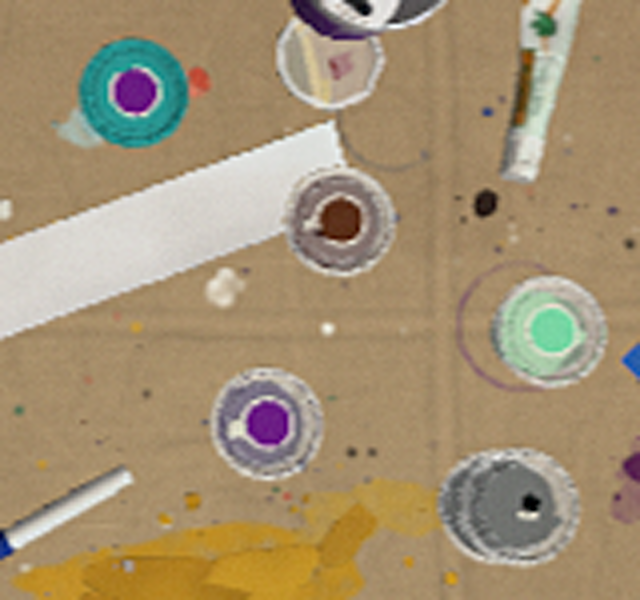

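Both crops agree with the list: purple is the clear cup at (406,295), white the small cup at (164,250), beside a sponge. The three tray cups each measure 98 mm from the centre (555.8, 66.9). The target wells are therefore purple (465.8,105.6), olive (634.3,125.5) and brown (567.2,-30.5).

```bash
python3 -c "
from h import *
shift(430,320,260,30);shift(420,-300,180,-23.3);s=read_state();print(Ro.from_euler('xyz',s['tool_rot']).as_matrix().round(2))"
```

```text
t 0.1 tcp [179.3 624.2 209.5] jaw 74.0 q7 -0.02 w 85.4 shift [-0.325 -0.223 -0.05 ] turn 0.7673861252614111
t 0.1 tcp [179.3 624.2 209.5] jaw 74.0 q7 -0.02 w 85.4 shift [-0.487 -0.822  0.031] turn -1.4439460370154042
[[-0.96  0.28 -0.  ]
 [ 0.28  0.96 -0.  ]
 [ 0.   -0.   -1.  ]]
```

Emit:
move_arm(series=[[[-0.05,-0.035,-0.01],0.15],[[-0.1,-0.07,-0.02],0.3],[[-0.15,-0.105,-0.03],0.46],[[-0.2,-0.14,-0.04],0.61],[[-0.25,-0.175,-0.05],0.77]], claw=1)

```text
clock: 0.72
eef_pos: [372.1, 385.2, 259.9]
tool_rot: [-3.14, 0.001, 2.087]
force: [0.4, -0.6, 0.4]
width: 85.3
```

```bash
python3 -c "
from h import *
shift(460,0,240,-23.3);shift(410,-303,160,-23.3)"
```

```text
t 0.72 tcp [372.1 385.2 259.9] jaw 29.6 q7 -0.2 w 85.3 shift [-0.378 -0.114  0.021] turn 0.9226285372280637
t 0.72 tcp [372.1 385.2 259.9] jaw 29.6 q7 -0.2 w 85.3 shift [-0.617 -0.306  0.101] turn 0.9226285372280637
```

Emit:
move_arm(series=[[[-0.058,-0.018,0.0],0.18],[[-0.116,-0.036,0.0],0.36],[[-0.174,-0.054,0.01],0.54],[[-0.232,-0.075,0.015],0.72],[[-0.29,-0.09,0.02],0.9]])

```text
clock: 1.35
eef_pos: [436.6, 86.8, 240.3]
tool_rot: [-3.141, 0.002, 1.181]
force: [1.9, 0.6, -0.4]
width: 85.6
```

```bash
python3 -c "
from h import *
shift(410,-303,160,-23.3)"
```

```text
t 1.35 tcp [436.6  86.8 240.3] jaw -22.3 q7 -0.37 w 85.6 shift [-0.371  0.123  0.081] turn 0.01706088717408958
```

Emit:
move_arm(series=[[[-0.055,0.02,0.01],0.0],[[-0.11,0.04,0.02],0.01],[[-0.165,0.06,0.03],0.015],[[-0.22,0.08,0.045],0.017],[[-0.28,0.1,0.06],0.017]])

```text
clock: 1.98
eef_pos: [422.8, -209.3, 180.7]
tool_rot: [-3.141, 0.001, 1.165]
force: [1.1, 0.5, -0.3]
width: 85.2
```

```bash
python3 -c "
from h import *
shift(410,-303,160,-23.3)"
```

```text
t 1.98 tcp [ 422.8 -209.3  180.7] jaw -23.2 q7 0.37 w 85.2 shift [-0.091  0.025  0.021] turn 0.0010639578904523296
```

Emit:
move_arm(series=[[[-0.045,0.013,0.01],0.0],[[-0.09,0.025,0.02],0.0],[[-0.091,0.025,0.021],0.0],[[-0.091,0.025,0.021],0.0]])

```text
clock: 2.48
eef_pos: [409.6, -302.0, 159.3]
tool_rot: [-3.14, 0.0, 1.165]
force: [0.2, -0.4, 0.6]
width: 85.3
```

```bash
cat > look.py <<'E'
from h import *
import sys
# look.py name x y z : wrist picture, sticker/lid centre near predicted pixel
n,x,y,z=sys.argv[1],*map(float,sys.argv[2:5])
s=read_state();im=get_image("wrist");cv2.imwrite(f"pics/{n}.png",im)
uv=proj("wrist",[x,y,z],s)[0]
c,a=blob(im,uv,thr=60)
print("pred",uv.round(1),"found",c.round(1),"area",a,"world",back("wrist",c,z,s).round(1),"diam mm",2*np.sqrt(a/np.pi)*np.linalg.norm(back("wrist",c+[1,0],z,s)-back("wrist",c,z,s)))
p=back("wrist",c,z,s)
shift(p[0],p[1],25)
E
python3 look.py w_purple 408.5 -303.6 55
```

```text
pred [319.3 238.9] found [316.8 236.9] area 1138 world [ 407.5 -301.5   55. ] diam mm 26.907723571636573
t 2.52 tcp [ 410.1 -301.3  159.5] jaw -23.2 q7 0.57 w 85.7 shift [-0.001 -0.002  0.135] turn
```

View pics/w_purple.png

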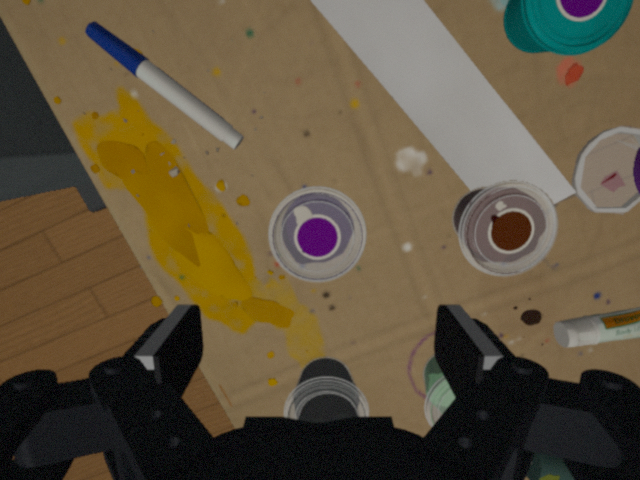

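The sticker is at (317,237) and sits centred in its rim. It agrees with the top view within 2 mm, and there is clear space for the fingers.

Emit:
move_arm(series=[[[-0.001,-0.002,0.045],0.0],[[-0.001,-0.002,0.09],0.0],[[-0.001,-0.002,0.12],0.0],[[-0.001,-0.002,0.133],0.0],[[-0.001,-0.002,0.135],0.0]])

```text
clock: 3.15
eef_pos: [408.1, -300.5, 24.5]
tool_rot: [-3.14, -0.0, 1.168]
force: [0.3, 0.5, 0.0]
width: 85.5
```

Emit:
move_arm(series=[[[0,0,0],0.0],[[0,0,0],0.0],[[0,0,0],0.0],[[0,0,0],0.0]], claw=0)

```text
clock: 3.65
eef_pos: [408.5, -302.1, 32.6]
tool_rot: [3.136, -0.002, 1.166]
force: [-11.4, 10.7, 64.2]
width: 12.6
```

Emit:
move_arm(series=[[[0,0,-0.01],0.0],[[0,0,-0.04],0.0],[[0,0,-0.08],0.0],[[0,0,-0.11],0.0],[[0,0,-0.12],0.0]])

```text
clock: 4.28
eef_pos: [409.0, -302.8, 155.1]
tool_rot: [3.132, -0.002, 1.166]
force: [-0.5, -0.2, -0.1]
width: 0.0
```

```bash
python3 -c "
from h import *
shift(465.8,105.6,150,-23.3)"
```

```text
t 4.28 tcp [ 409.  -302.8  155.1] jaw -23.2 q7 0.59 w 0.0 shift [ 0.398 -0.109  0.005] turn 0.0019375569224416413
```

The fingers closed to zero and rode over the lid. I'll look.

```bash
python3 look.py w_purple2 408.5 -303.6 55
```

```text
pred [318.  239.3] found [315.7 237.3] area 1165 world [ 407.7 -301.6   55. ] diam mm 26.802021046071367
t 4.33 tcp [ 409.  -302.7  155.1] jaw -23.2 q7 0.59 w -0.1 shift [ 0.    -0.003  0.13 ] turn
```

View pics/w_purple2.png

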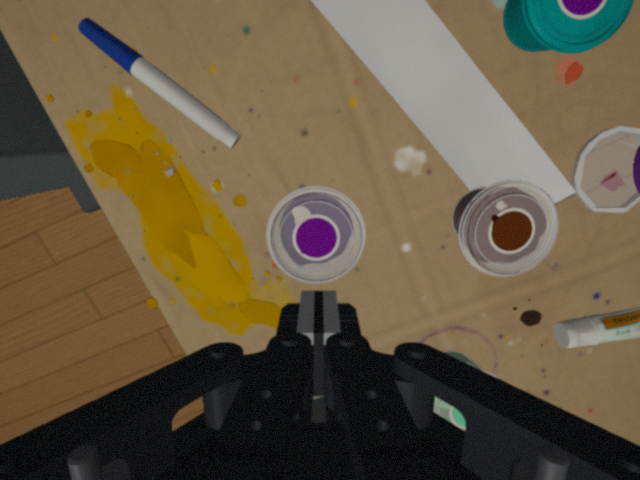

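The cup did not move; the pads were too high and slid off the rim. First I'll check where the open tips really are.

```bash
python3 -c "
from h import *
s=read_state()
T=camera_model('wrist')['tool_from_camera'];K,D=KD(camera_model('wrist'));Q=np.linalg.inv(T)
P=np.array([[0,0,0]]+[[x,y,-b] for b in(8,13,18,24) for x in (11,) for y in(42.7,57)],float)
print(np.c_[P,cv2.projectPoints(P,cv2.Rodrigues(Q[:3,:3])[0],Q[:3,3],K,D)[0].reshape(-1,2)].round(0))
"
python3 - <<'E'
import cv2,numpy as np
a=cv2.imread('pics/w_purple.png')[290:480,380:560];b=cv2.imread('pics/w_purple2.png')[270:460,230:410]
cv2.imwrite('pics/tips.png',cv2.resize(np.clip(np.hstack([a,b]).astype(int)*2,0,255).astype(np.uint8),None,fx=2.2,fy=2.2))
E
```

```text
[[  0.   0.   0. 320. 293.]
 [ 11.  43.  -8. 421. 275.]
 [ 11.  57.  -8. 455. 275.]
 [ 11.  43. -13. 425. 280.]
 [ 11.  57. -13. 459. 280.]
 [ 11.  43. -18. 428. 284.]
 [ 11.  57. -18. 464. 284.]
 [ 11.  43. -24. 432. 290.]
 [ 11.  57. -24. 469. 290.]]
```

View pics/tips.png

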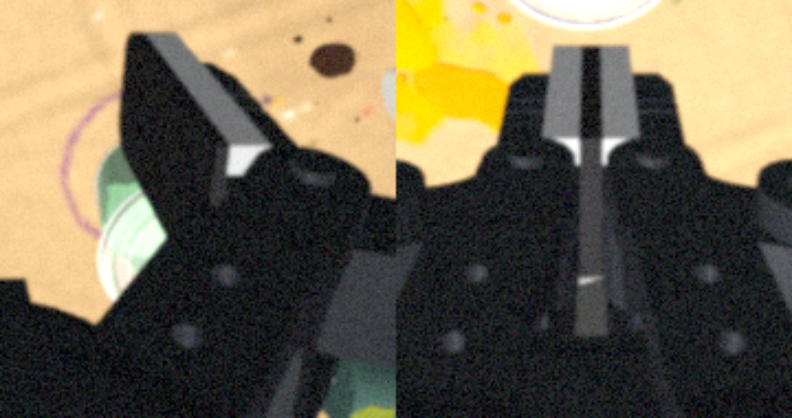

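The open tips sit somewhat higher than assumed, so the grip was at the very tips. I'll regrasp about 17 mm lower.

Emit:
move_arm(series=[[[0,-0.003,0.0],0.0],[[0,-0.003,0.0],0.0],[[0,-0.003,0.0],0.0],[[0,-0.003,0.03],0.0],[[0,-0.003,0.06],0.0]], claw=1)

```text
clock: 4.95
eef_pos: [407.0, -301.7, 94.1]
tool_rot: [3.132, -0.002, 1.166]
force: [0.0, -0.0, -0.8]
width: 85.4
```

```bash
python3 -c "
from h import *
shift(407.7,-301.6,8,-23.3)"
```

```text
t 4.95 tcp [ 407.  -301.7   94.1] jaw -23.2 q7 0.66 w 85.4 shift [ 0.    -0.     0.086] turn 0.0021147738179717913
```

Emit:
move_arm(series=[[[0,0,0.04],0.0],[[0,0,0.07],0.0],[[0,0,0.084],0.0],[[0,0,0.086],0.0],[[0,0,0.086],0.0]])

```text
clock: 5.58
eef_pos: [408.3, -302.4, 8.7]
tool_rot: [3.131, -0.001, 1.166]
force: [1.1, 0.1, 0.3]
width: 85.4
```

Emit:
move_arm(series=[[[0,0,0],0.0],[[0,0,0],0.0],[[0,0,0],0.0],[[0,0,0],0.0]], claw=0.6)

```text
clock: 6.08
eef_pos: [408.9, -302.8, 10.3]
tool_rot: [3.128, -0.001, 1.166]
force: [-1.0, 1.7, 8.0]
width: 66.4
```

Emit:
move_arm(series=[[[0,0,-0.01],0.0],[[0,0,-0.03],0.0],[[0,0,-0.06],0.0],[[0,0,-0.09],0.0],[[0,0,-0.1],0.0]])

```text
clock: 6.7
eef_pos: [408.7, -303.0, 112.5]
tool_rot: [3.125, -0.001, 1.167]
force: [-1.1, 0.2, -1.0]
width: 66.2
```

```bash
python3 -c "
from h import *
cv2.imwrite('pics/g1.png',get_image('wrist'))
shift(465.8,105.6,150,-23.3)"
```

```text
t 6.75 tcp [ 408.8 -303.   112.6] jaw -23.2 q7 0.65 w 66.2 shift [ 0.398 -0.108 -0.039] turn 0.002369965107950436
```

View pics/g1.png

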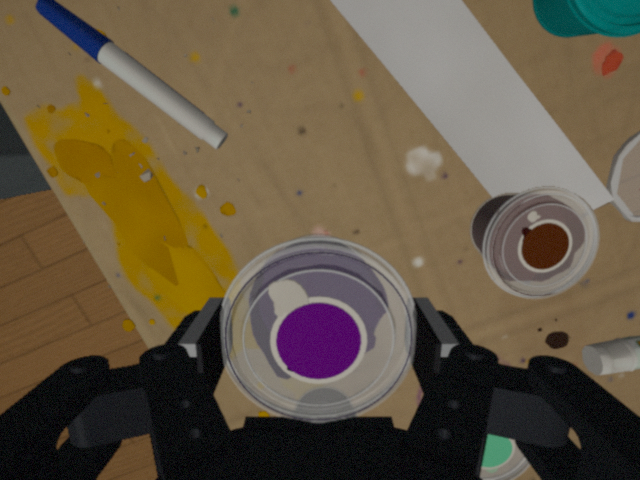

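The cup is held level just under its rim, with the sticker at (318,341).

Run:
```python
from h import *
s=read_state();im=cv2.imread('pics/g1.png');c,a=blob(im,(318,341),thr=60)
for z in(150,157): print(c,a,(back("wrist",c,z,s)-s["eef_pos"]).round(1))
```

```text
[318.14582476 340.48971617] 4862 [-2.7 -2.3 37.4]
[318.14582476 340.48971617] 4862 [-1.3  1.3 44.4]
```

Emit:
move_arm(series=[[[0.03,-0.008,-0.01],0.0],[[0.08,-0.02,-0.025],0.0],[[0.135,-0.036,-0.04],0.0],[[0.19,-0.05,-0.04],0.0],[[0.245,-0.066,-0.04],0.0]])

```text
clock: 7.38
eef_pos: [443.9, -49.6, 151.3]
tool_rot: [3.125, -0.001, 1.167]
force: [0.7, -0.3, -1.6]
width: 66.3
```

```bash
python3 -c "
from h import *
shift(465.8,105.6,120,-23.3)"
```

```text
t 7.38 tcp [443.9 -49.6 151.3] jaw -23.2 q7 0.12 w 66.3 shift [ 0.151 -0.041  0.031] turn 0.0024413223066389344
```

Emit:
move_arm(series=[[[0.05,-0.014,0.005],0.0],[[0.1,-0.028,0.015],0.0],[[0.14,-0.038,0.03],0.0],[[0.151,-0.041,0.031],0.0],[[0.151,-0.041,0.031],0.0]])

```text
clock: 8.0
eef_pos: [465.6, 105.2, 119.2]
tool_rot: [3.125, 0.001, 1.168]
force: [-0.8, -1.0, -0.2]
width: 66.4
```

```bash
python3 -c "
from h import *
s=read_state();im=get_image('wrist');cv2.imwrite('pics/p1.png',im)
shift(465.8,105.6,16,-23.3)
for n,p,uv0 in [('red',(477.3,8.3,61),0),('blue',(544.4,164.3,61),0)]:
  uv=proj('wrist',p,s)[0]
  try:
    c,a=blob(im,uv,thr=60);print(n,uv.round(0),a,back('wrist',c,61,s).round(1))
  except Exception as e: print(n,uv)
"
```

```text
t 8.05 tcp [465.8 104.  119.6] jaw -23.2 q7 -0.15 w 66.2 shift [ 0.002 -0.002  0.104] turn 0.0016490267194196992
red [393. 378.] 81175 [516.4 108.8  61. ]
blue [409. 103.] 2152 [543.1 165.6  61. ]
```

View pics/p1.png

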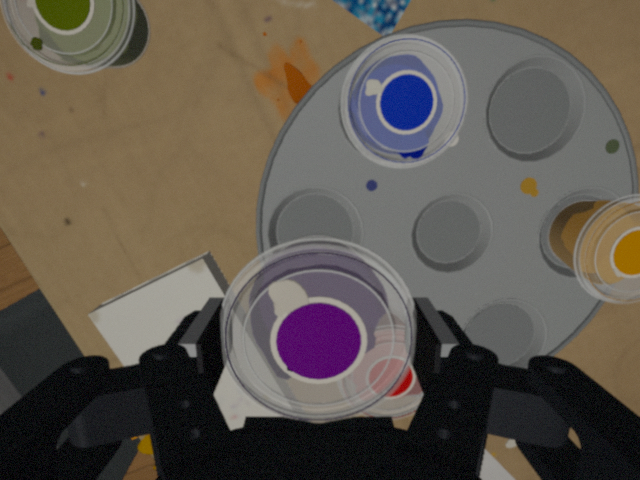

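Blue, seen at (408,103), agrees within 1.5 mm. Lowering into the purple well.

Emit:
move_arm(series=[[[0.002,-0.002,0.035],0.0],[[0.002,-0.002,0.07],0.0],[[0.002,-0.002,0.09],0.0],[[0.002,-0.002,0.1],0.0],[[0.002,-0.002,0.103],0.0]])

```text
clock: 8.68
eef_pos: [466.6, 104.7, 16.6]
tool_rot: [3.124, 0.001, 1.164]
force: [0.2, -0.1, -0.7]
width: 66.3
```

```bash
python3 -c "
from h import *
shift(465.8,105.6,16,-23.3);print(read_state()['force'])"
```

```text
t 8.68 tcp [466.6 104.7  16.6] jaw -23.3 q7 -0.01 w 66.3 shift [ 0.001 -0.001  0.001] turn -0.00036458795557062045
[ 0.17536844 -0.07754229 -0.73388611]
```

Emit:
move_arm(series=[[[0.001,-0.001,0.001],0.0],[[0.001,-0.001,0.002],0.0],[[0.001,-0.001,0.002],0.0]])

```text
clock: 9.05
eef_pos: [466.7, 104.9, 16.4]
tool_rot: [3.122, 0.0, 1.163]
force: [-2.1, -3.5, 11.5]
width: 65.9
```

Emit:
move_arm(series=[[[0,0,0],0.0],[[0,0,0],0.0],[[0,0,-0.01],0.0],[[0,0,-0.05],0.0],[[0,0,-0.1],0.0]], claw=1)

```text
clock: 9.68
eef_pos: [464.1, 105.6, 117.4]
tool_rot: [3.124, 0.002, 1.162]
force: [1.6, 0.6, 0.9]
width: 85.3
```

Emit:
move_arm(series=[[[0,0,-0.055],0.0],[[0,0,-0.08],0.0]])

```text
clock: 9.93
eef_pos: [463.8, 106.4, 200.6]
tool_rot: [3.121, -0.001, 1.163]
force: [-0.7, -0.1, -0.3]
width: 85.3
```

```bash
python3 look.py p2 465.8 105.6 61;python3 -c "
from h import *
shift(398,283.2,150,36.7)"
```

```text
pred [318.4 225.7] found [317.6 225.2] area 894 world [465.4 106.2  61. ] diam mm 26.783779648295326
t 9.97 tcp [465.1 106.6 202.3] jaw -23.4 q7 -0.25 w 85.7 shift [-0.001 -0.004  0.177] turn 
t 9.97 tcp [465.1 106.6 202.3] jaw -23.4 q7 -0.25 w 85.7 shift [ 0.135 -0.133  0.05 ] turn -1.0490256605789468
```

View pics/p2.png

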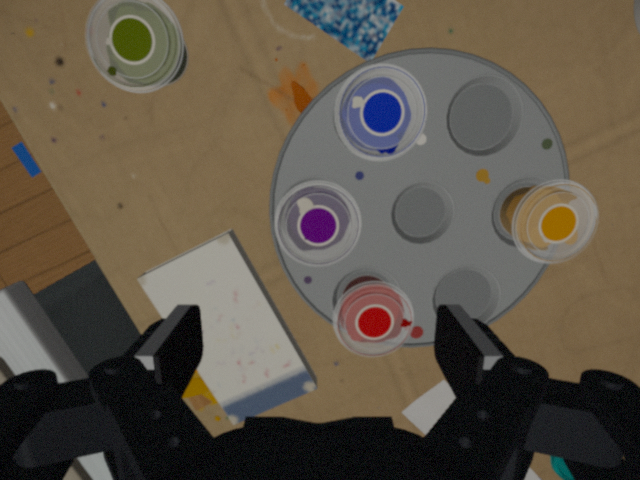

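Purple is down in its well: sticker at (318,226), measured (465,106). Next is olive, visible at (132,40).

Emit:
move_arm(series=[[[0.03,-0.03,0.0],-0.18],[[0.06,-0.06,0.01],-0.36],[[0.1,-0.1,0.02],-0.54],[[0.13,-0.125,0.03],-0.72],[[0.135,-0.133,0.045],-0.9]])

```text
clock: 10.6
eef_pos: [396.4, 286.5, 154.5]
tool_rot: [3.124, 0.015, 2.073]
force: [0.2, -0.9, -0.8]
width: 85.4
```

```bash
python3 -c "
from h import *
shift(398,283.2,150,36.7)"
```

```text
t 10.6 tcp [396.4 286.5 154.5] jaw 28.8 q7 0.11 w 85.4 shift [-0.004 -0.     0.005] turn -0.13766995857669162
```

Emit:
move_arm(series=[[[-0.004,0.0,0.004],-0.1],[[-0.004,0.0,0.004],-0.138],[[-0.004,0.0,0.004],-0.138]])

```text
clock: 10.98
eef_pos: [398.5, 282.7, 150.9]
tool_rot: [3.126, 0.017, 2.21]
force: [-0.6, -0.6, 0.1]
width: 85.2
```

```bash
sed -i 's/shift(p\[0\],p\[1\],25)/shift(p[0],p[1],8,float(sys.argv[5]))/' look.py; python3 look.py w_olive 398 283.2 55 36.7
```

```text
pred [316.2 236.9] found [315.5 234.8] area 1214 world [396.7 284.2  55. ] diam mm 26.86909818161084
t 11.03 tcp [398.6 282.7 150.9] jaw 36.6 q7 0.22 w 85.2 shift [ 0.005 -0.003  0.143] turn -0.0015908633262821032
```

Emit:
move_arm(series=[[[0.002,-0.002,0.045],0.0],[[0.003,-0.003,0.09],0.0],[[0.005,-0.003,0.125],0.0],[[0.005,-0.003,0.142],0.0],[[0.005,-0.003,0.142],0.0]])

```text
clock: 11.65
eef_pos: [396.1, 283.7, 8.0]
tool_rot: [3.128, 0.017, 2.208]
force: [0.1, 0.4, -0.3]
width: 85.7
```

Emit:
move_arm(series=[[[0,0,0],0.0],[[0,0,0],0.0],[[0,0,0],0.0],[[0,0,0],0.0]], claw=0.6)

```text
clock: 12.15
eef_pos: [396.8, 284.0, 9.4]
tool_rot: [3.126, 0.017, 2.207]
force: [-0.5, -0.9, 6.9]
width: 66.2
```

Emit:
move_arm(series=[[[0,0,-0.01],0.0],[[0,0,-0.04],0.0],[[0,0,-0.08],0.0],[[0,0,-0.12],0.0],[[0,0,-0.14],0.0]])

```text
clock: 12.78
eef_pos: [394.2, 285.3, 152.3]
tool_rot: [3.122, 0.017, 2.207]
force: [1.0, 0.1, -1.0]
width: 66.6
```

```bash
python3 -c "
from h import *
shift(634.3,125.5,150,36.7)
s=read_state();im=get_image('wrist');c,a=blob(im,(318,341),thr=60);print(c,a)"
```

```text
t 12.78 tcp [394.2 285.3 152.3] jaw 36.5 q7 0.23 w 66.6 shift [-0.271  0.098  0.009] turn -0.0035241687269301518
[318.1550323  347.08939362] 4799
```

Emit:
move_arm(series=[[[-0.03,0.01,0.0],0.0],[[-0.08,0.029,0.0],0.0],[[-0.135,0.049,0.0],0.0],[[-0.19,0.069,0.0],0.0],[[-0.235,0.085,0.005],0.0]])

```text
clock: 13.45
eef_pos: [605.2, 145.7, 155.0]
tool_rot: [3.118, 0.017, 2.206]
force: [0.0, -0.3, -0.8]
width: 66.3
```

```bash
python3 -c "
from h import *
shift(634.3,125.5,80,36.7)"
```

```text
t 13.45 tcp [605.2 145.7 155. ] jaw 36.4 q7 0.6 w 66.3 shift [-0.032  0.01   0.076] turn -0.004997088063121899
```

Emit:
move_arm(series=[[[-0.025,0.008,0.02],0.0],[[-0.032,0.01,0.05],0.0],[[-0.032,0.01,0.074],0.0],[[-0.032,0.01,0.076],0.0],[[-0.032,0.01,0.076],0.0]])

```text
clock: 14.08
eef_pos: [634.6, 126.2, 80.4]
tool_rot: [3.117, 0.018, 2.206]
force: [-0.4, 0.6, -1.0]
width: 66.3
```

```bash
python3 -c "
from h import *
s=read_state();im=get_image('wrist');cv2.imwrite('pics/o1.png',im)
shift(634.3,125.5,16,36.7)
for n,p in [('ochre',(645.8,28.2,61)),('blue',(544.4,164.3,61)),('red',(477.3,8.3,61))]:
  uv=proj('wrist',p,s)[0]
  try:
    c,a=blob(im,uv,thr=60);print(n,uv.round(0),a,back('wrist',c,61,s).round(1))
  except Exception as e: print(n,uv)
"
```

```text
t 14.12 tcp [635.1 126.2  81. ] jaw 36.4 q7 0.66 w 66.6 shift [ 0.001 -0.003  0.065] turn -0.004571101959956907
ochre [230. 422.] 703 [644.   35.4  61. ]
blue [203.  99.] 3469 [542.8 165.8  61. ]
red [-75. 284.] 97018 [617.2 162.2  61. ]
```

View pics/o1.png

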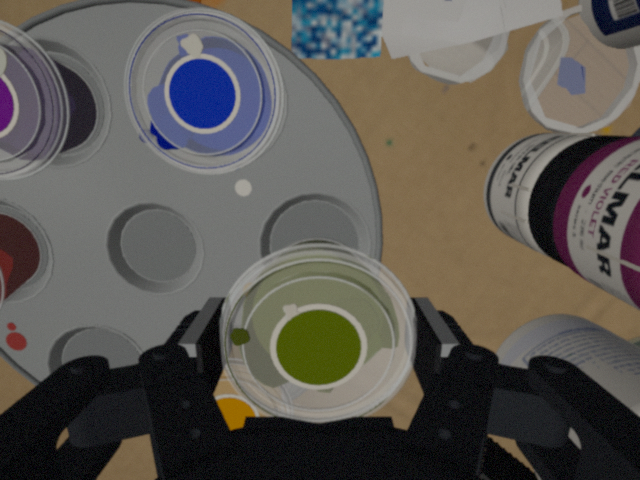

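Olive is held level above its well, and blue agrees within 2 mm. The bottles are clear of the fingers.

Emit:
move_arm(series=[[[0.001,-0.002,0.03],0.0],[[0.001,-0.003,0.05],0.0],[[0.001,-0.003,0.062],0.0],[[0.001,-0.003,0.066],0.0],[[0.001,-0.003,0.067],0.0]])

```text
clock: 14.75
eef_pos: [633.7, 125.2, 15.5]
tool_rot: [3.117, 0.017, 2.206]
force: [-4.2, -0.2, 14.2]
width: 66.5
```

```bash
python3 -c "
from h import *
shift(634.3,125.5,16,36.7);print(read_state()['force'])"
```

```text
t 14.75 tcp [633.7 125.2  15.5] jaw 36.4 q7 0.69 w 66.5 shift [-0.     0.001 -0.   ] turn -0.0048058017907669625
[-4.21875071 -0.2304013  14.1840734 ]
```

On the floor (14 N). Releasing and rising.

Emit:
move_arm(series=[[[0,0,0],0.0],[[0,0,0],0.0],[[0,0,-0.01],0.0],[[0,0,-0.05],0.0],[[0,0,-0.1],0.0]], claw=1)

```text
clock: 15.38
eef_pos: [630.0, 124.9, 116.1]
tool_rot: [3.119, 0.016, 2.206]
force: [-0.1, 0.2, -0.3]
width: 85.4
```

Emit:
move_arm(series=[[[0,0,-0.05],0.0],[[0,0,-0.08],0.0],[[0,0,-0.08],0.0]])

```text
clock: 15.75
eef_pos: [629.8, 125.1, 199.7]
tool_rot: [3.113, 0.019, 2.206]
force: [0.8, -0.1, -0.6]
width: 85.5
```

```bash
python3 look.py o2 634.3 125.5 61 36.7;python3 -c "
from h import *
shift(537,-352.7,190,-83.3)"
```

```text
pred [318.4 226.2] found [316.4 225.9] area 879 world [632.9 124.8  61. ] diam mm 26.494752466774735
t 15.8 tcp [628.3 125.  197.5] jaw 36.4 q7 0.62 w 85.6 shift [ 0.    -0.001  0.19 ] turn -0.004912705303711008
t 15.8 tcp [628.3 125.  197.5] jaw 36.4 q7 0.62 w 85.6 shift [-0.33  -0.357  0.004] turn -1.0521102565003086
```

Olive is seated, measured at (633,125). Next is brown. I'll keep the jaw near 36° so the fingers and camera stay clear of the pen pot behind it.

Emit:
move_arm(series=[[[-0.035,-0.04,0.0],0.0],[[-0.075,-0.08,0.0],0.0],[[-0.115,-0.125,0.0],0.0],[[-0.155,-0.168,0.0],0.0],[[-0.195,-0.21,0.0],0.0]])

```text
clock: 16.42
eef_pos: [573.6, -157.9, 194.0]
tool_rot: [3.118, 0.015, 2.206]
force: [0.5, -0.2, -0.3]
width: 85.3
```

```bash
python3 -c "
from h import *
shift(537,-352.7,155,36.4)"
```

```text
t 16.43 tcp [ 573.6 -157.9  194. ] jaw 36.4 q7 1.09 w 85.3 shift [-0.134 -0.146  0.038] turn 0.00036447418483508484
```

Emit:
move_arm(series=[[[-0.04,-0.043,0.008],0.0],[[-0.08,-0.087,0.016],0.0],[[-0.12,-0.13,0.03],0.0],[[-0.134,-0.146,0.038],0.0],[[-0.134,-0.146,0.038],0.0]])

```text
clock: 17.05
eef_pos: [534.8, -353.0, 152.7]
tool_rot: [3.12, 0.012, 2.203]
force: [0.4, 0.7, -0.6]
width: 85.5
```

```bash
python3 look.py w_brown 537.1 -352.7 55 36.4
```

```text
pred [318.5 239.5] found [317.8 235.8] area 1215 world [ 535.2 -350.9   55. ] diam mm 27.099760881451413
t 17.1 tcp [ 536.4 -350.8  153.4] jaw 36.4 q7 1.41 w 85.5 shift [ 0.002 -0.004  0.145] turn 0.0002918647216092459
```

View pics/w_brown.png

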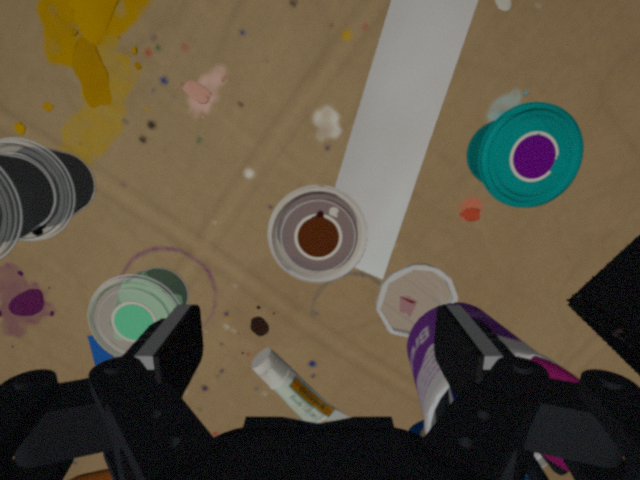

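Brown's sticker is at (318,236). The fingers will land near (238,235) and (398,235), clear of the mint cup (135,315), the lid (415,300) and the pen pot. The turquoise cup at (535,155) is untouched.

Emit:
move_arm(series=[[[0.001,-0.002,0.045],0.0],[[0.002,-0.003,0.09],0.0],[[0.002,-0.004,0.125],0.0],[[0.002,-0.004,0.144],0.0],[[0.002,-0.004,0.144],0.0]])

```text
clock: 17.73
eef_pos: [536.2, -348.7, 8.5]
tool_rot: [3.118, 0.01, 2.208]
force: [0.1, 0.4, 1.0]
width: 85.6
```

Emit:
move_arm(series=[[[0,0,0],0.0],[[0,0,0],0.0],[[0,0,0],0.0],[[0,0,0],0.0]], claw=0.6)

```text
clock: 18.23
eef_pos: [537.8, -349.4, 11.0]
tool_rot: [3.116, 0.013, 2.209]
force: [-0.3, 1.1, 7.5]
width: 66.2
```

Emit:
move_arm(series=[[[0,0,-0.01],0.0],[[0,0,-0.04],0.0],[[0,0,-0.08],0.0],[[0,0,-0.12],0.0],[[0,0,-0.14],0.0]])

```text
clock: 18.85
eef_pos: [534.8, -351.0, 154.6]
tool_rot: [3.114, 0.017, 2.208]
force: [0.9, 0.3, -1.1]
width: 66.1
```

```bash
python3 -c "
from h import *
shift(567.2,-30.5,120,96.7)
s=read_state();im=get_image('wrist');c,a=blob(im,(318,341),thr=60);print(c,a)"
```

```text
t 18.85 tcp [ 534.8 -351.   154.6] jaw 36.6 q7 1.42 w 66.1 shift [0.239 0.216 0.036] turn -1.0497639896837239
[318.43979275 345.49450777] 4825
```

Emit:
move_arm(series=[[[0.025,0.023,0.0],-0.1],[[0.07,0.063,0.0],-0.25],[[0.11,0.1,0.0],-0.42],[[0.15,0.136,0.0],-0.6],[[0.19,0.172,0.0],-0.78]])

```text
clock: 19.52
eef_pos: [560.7, -94.9, 158.0]
tool_rot: [3.136, 0.035, 2.994]
force: [0.8, 0.9, -0.6]
width: 66.3
```

```bash
python3 -c "
from h import *
shift(567.2,-30.5,80,96.7)"
```

```text
t 19.52 tcp [560.7 -94.9 158. ] jaw 81.6 q7 1.63 w 66.3 shift [0.006 0.064 0.078] turn -0.2640130465893173
```

Emit:
move_arm(series=[[[0.002,0.025,0.01],-0.1],[[0.004,0.055,0.03],-0.2],[[0.006,0.064,0.06],-0.264],[[0.006,0.064,0.076],-0.264],[[0.006,0.064,0.078],-0.264]])

```text
clock: 20.15
eef_pos: [566.1, -32.3, 79.0]
tool_rot: [-3.137, 0.033, -3.028]
force: [0.7, -0.5, -0.3]
width: 66.3
```

```bash
python3 -c "
from h import *
s=read_state();im=get_image('wrist');cv2.imwrite('pics/b1.png',im)
shift(567.2,-30.5,16,96.7);print(s['tool_rot'])
for n,p in [('ochre',(645.8,28.2,61)),('blue',(544.4,164.3,61)),('red',(477.3,8.3,61))]:
  uv=proj('wrist',p,s)[0]
  try:
    c,a=blob(im,uv,thr=60);print(n,uv.round(0),a,back('wrist',c,61,s).round(1))
  except Exception as e: print(n,uv)
c,a=blob(im,(318,345),thr=60);print(c,a)
for z in (118,125):print((back('wrist',c,z,s)).round(1))
"
```

```text
t 20.2 tcp [566.7 -32.3  79.7] jaw 96.5 q7 1.73 w 66.1 shift [0.001 0.002 0.064] turn -0.0030516432684932248
[-3.13742035  0.03298753 -3.02763366]
ochre [408. 421.] 598 [640.6  24.5  61. ]
blue [707.99301333 279.21174115]
red [434.  99.] 3467 [475.9   9.3  61. ]
[318.53141906 345.6951727 ] 4806
[568.6 -31.2 118. ]
[564.3 -31.7 125. ]
  return _methods._mean(a, axis=axis, dtype=dtype,
  ret = um.true_divide(
```

View pics/b1.png

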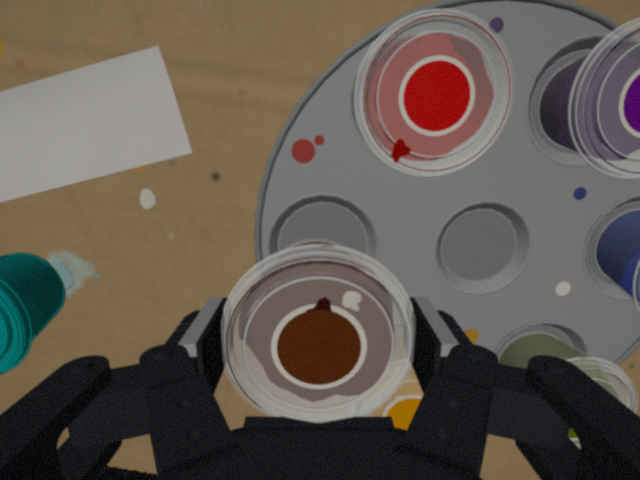

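Brown is held above its well, and red at (437,95) agrees within 2 mm. Lowering.

Emit:
move_arm(series=[[[0.001,0.002,0.03],0.0],[[0.001,0.002,0.05],0.0],[[0.001,0.002,0.06],0.0],[[0.001,0.002,0.064],0.0],[[0.001,0.002,0.065],0.0]])

```text
clock: 20.82
eef_pos: [569.3, -31.3, 17.3]
tool_rot: [-3.136, 0.038, -3.029]
force: [-3.4, -0.9, 18.4]
width: 66.9
```

```bash
python3 -c "
from h import *
shift(567.2,-30.5,16,96.7);print(read_state()['force'])"
```

```text
t 20.82 tcp [569.3 -31.3  17.3] jaw 96.5 q7 1.72 w 66.9 shift [0.002 0.001 0.001] turn -0.004236819570819841
[-3.44823527 -0.85105635 18.43780728]
```

Emit:
move_arm(series=[[[0.001,0,0],0.0],[[0.001,0,0],0.0],[[0.001,0,-0.01],0.0],[[0.0,0,-0.05],0.0],[[0,0,-0.1],0.0]], claw=1)

```text
clock: 21.45
eef_pos: [564.8, -31.1, 118.0]
tool_rot: [-3.137, 0.036, -3.029]
force: [0.3, -0.0, -0.1]
width: 85.3
```

Emit:
move_arm(series=[[[0,0,-0.05],0.0],[[0,0,-0.08],0.0],[[0,0,-0.08],0.0]])

```text
clock: 21.82
eef_pos: [563.7, -31.1, 201.1]
tool_rot: [-3.136, 0.042, -3.029]
force: [-0.1, 0.0, -0.4]
width: 85.6
```

```bash
python3 look.py b2 567.2 -30.5 61 96.7;python3 -c "
from h import *
shift(530,309.3,160,0)"
```

```text
pred [318.6 223. ] found [318.3 223.6] area 904 world [567.7 -30.7  61. ] diam mm 26.947348672054577
t 21.88 tcp [562.4 -31.1 199.2] jaw 96.5 q7 1.72 w 85.4 shift [0.002 0.001 0.191] turn -0.004168838419799194
t 21.88 tcp [562.4 -31.1 199.2] jaw 96.5 q7 1.72 w 85.4 shift [-0.005  0.342  0.038] turn -1.4580281053310757
```

Brown is seated, measured at (568,-31). White comes next. A jaw angle of 6.7° avoids the sponge at pickup and falls between the ring cups at the middle well.

Emit:
move_arm(series=[[[0.0,0.03,0.0],0.15],[[0.0,0.07,0.0],0.32],[[0.0,0.11,0.0],0.49],[[0.0,0.15,0.0],0.66],[[0.0,0.19,0.0],0.83]])

```text
clock: 22.5
eef_pos: [539.6, 158.7, 196.6]
tool_rot: [3.12, 0.028, 2.418]
force: [0.2, -0.4, -0.1]
width: 85.5
```

```bash
python3 -c "
from h import *
shift(530,309.3,150,6.7);print(read_state()['tool_rot'])"
```

```text
t 22.5 tcp [539.6 158.7 196.6] jaw 48.6 q7 0.68 w 85.5 shift [0.108 0.106 0.046] turn 0.7313305681385973
[3.11964046 0.02816166 2.41844573]
```

Emit:
move_arm(series=[[[0.03,0.03,0.01],0.16],[[0.06,0.06,0.02],0.32],[[0.09,0.09,0.03],0.48],[[0.108,0.106,0.045],0.64],[[0.108,0.106,0.046],0.73]])

```text
clock: 23.12
eef_pos: [527.5, 311.9, 146.5]
tool_rot: [3.112, 0.008, 1.69]
force: [-0.0, -1.3, 0.5]
width: 85.2
```

```bash
python3 look.py w_white 530 309.3 44 6.7; python3 -c "
from h import *
print(read_state()['tool_rot'],proj('wrist',[530,309.3,44],read_state()))"
```

```text
pred [318.  240.3] found [321.4 232.8] area 4102 world [531.7 314.9  44. ] diam mm 50.64123289444396
t 23.18 tcp [528.2 310.3 147. ] jaw 6.6 q7 -0.12 w 85.5 shift [ 0.005 -0.     0.139] turn -0.0016116450715571544
[3.1107947  0.00877829 1.68585131] [[317.09093589 237.68554598]]
```

View pics/w_white.png

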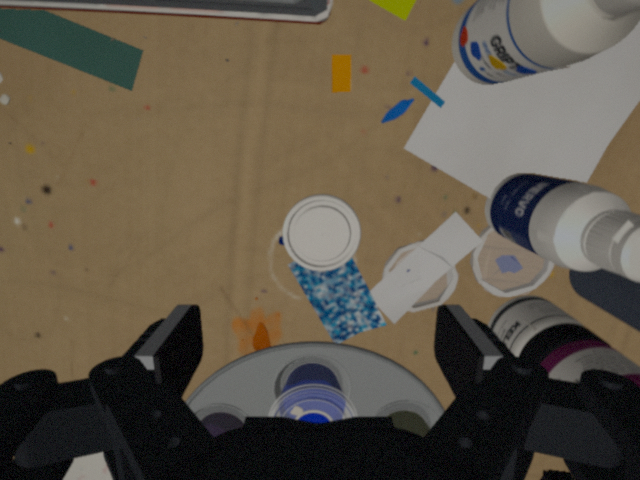

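White's lid is at (321,232), about 56 mm across the rim, with the sponge just below it in the picture. The fingers will land left and right, where it is free.

Emit:
move_arm(series=[[[0.002,0.0,0.045],0.0],[[0.003,0.0,0.09],0.0],[[0.004,0.0,0.125],0.0],[[0.005,0.0,0.143],0.0],[[0.005,0.0,0.144],0.0]])

```text
clock: 23.8
eef_pos: [531.4, 313.6, 1.7]
tool_rot: [3.113, 0.01, 1.686]
force: [0.0, -0.4, -0.2]
width: 84.8
```

```bash
python3 -c "
from h import *
shift(531.7,313.9,3,6.7);print(read_state()['force'])"
```

```text
t 23.8 tcp [531.4 313.6   1.7] jaw 6.6 q7 -0.03 w 84.8 shift [ 0.     0.    -0.001] turn -0.0016142080207966684
[ 0.03570736 -0.39462665 -0.16080233]
```

Emit:
move_arm(series=[[[0,0,-0.002],0.0],[[0,0,-0.002],0.0],[[0,0,-0.002],0.0],[[0,0,-0.002],0.0],[[0,0,-0.002],0.0]], claw=0.35)

```text
clock: 24.42
eef_pos: [532.4, 314.1, 6.0]
tool_rot: [3.111, 0.009, 1.686]
force: [-1.3, -1.6, 7.5]
width: 52.6
```

Emit:
move_arm(series=[[[0,0,-0.01],0.0],[[0,0,-0.04],0.0],[[0,0,-0.08],0.0],[[0,0,-0.12],0.0],[[0,0,-0.135],0.0]])

```text
clock: 25.05
eef_pos: [529.5, 315.5, 144.3]
tool_rot: [3.106, 0.006, 1.686]
force: [-0.7, -0.2, -0.5]
width: 52.4
```

```bash
python3 -c "
from h import *
shift(555.8,66.9,130,6.7)
s=read_state();im=get_image('wrist');cv2.imwrite('pics/g4.png',im);c,a=blob(im,(318,345),thr=60);print(c,a)
for z in(165,172,179):print((back('wrist',c,z,s)-s['eef_pos']).round(1))"
```

```text
t 25.05 tcp [529.5 315.5 144.3] jaw 6.6 q7 -0.11 w 52.4 shift [-0.25  -0.003  0.016] turn -0.0013878654106604027
[318.0804742  329.72935844] 14340
[-0.7 -7.2 20.7]
[-1.4 -3.5 27.7]
[-2.   0.2 34.7]
```

Emit:
move_arm(series=[[[-0.03,0.0,0.0],0.0],[[-0.075,-0.001,0.0],0.0],[[-0.125,-0.002,0.0],0.0],[[-0.175,-0.002,0.0],0.0],[[-0.22,-0.003,0.01],0.0]])

```text
clock: 25.72
eef_pos: [552.3, 94.9, 135.5]
tool_rot: [3.106, 0.006, 1.686]
force: [0.6, -0.6, -2.1]
width: 52.3
```

```bash
python3 -c "
from h import *
shift(555.8,66.9,85,6.7)"
```

```text
t 25.73 tcp [552.3  94.9 135.5] jaw 6.6 q7 0.26 w 52.3 shift [-0.028 -0.002  0.051] turn -0.001787920086666952
```

Emit:
move_arm(series=[[[-0.02,-0.001,0.01],0.0],[[-0.028,-0.002,0.035],0.0],[[-0.028,-0.002,0.05],0.0],[[-0.028,-0.002,0.051],0.0],[[-0.028,-0.002,0.051],0.0]])

```text
clock: 26.35
eef_pos: [555.6, 67.6, 84.8]
tool_rot: [3.105, 0.006, 1.687]
force: [0.3, -0.2, -1.1]
width: 52.3
```

```bash
python3 -c "
from h import *
s=read_state();im=get_image('wrist');cv2.imwrite('pics/wh1.png',im)
shift(555.8,66.9,12,6.7)
for n,p in [('olive',(634.3,125.5,61)),('blue',(544.4,164.3,61)),('purple',(465.6,106,61))]:
  uv=proj('wrist',p,s)[0]
  try:
    c,a=blob(im,uv,thr=60);print(n,uv.round(0),a,back('wrist',c,61,s).round(1))
  except Exception as e: print(n,uv)
c,a=blob(im,(318,335),thr=60);print(c,a,(back('wrist',c,79+44,s)).round(1))
"
```

```text
t 26.4 tcp [555.9  67.5  85.1] jaw 6.7 q7 0.36 w 52.4 shift [-0.    -0.003  0.073] turn -0.0006423076344780927
olive [493. 179.] 2532 [633.1 124.8  61. ]
blue [318.  68.] 3374 [542.9 165.7  61. ]
purple [137. 180.] 2823 [465.6 106.4  61. ]
[317.95031872 329.30925938] 15217 [553.2  69.7 123. ]
```

View pics/wh1.png

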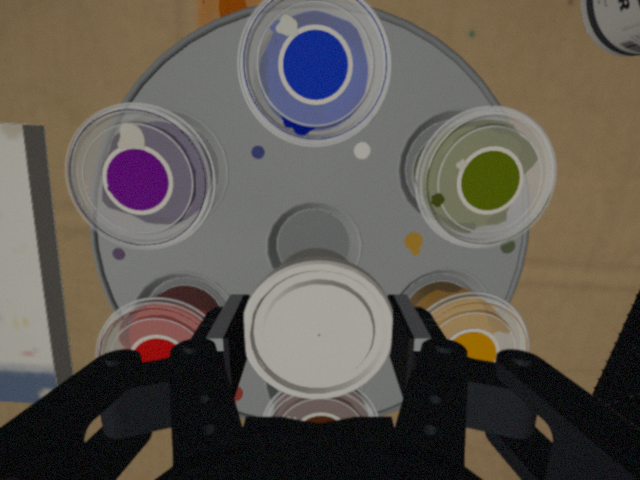

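White is held level over the middle well. Blue (317,63), olive (493,180) and purple (137,180) all stand in place. I'll lower it and release with a limited opening.

Emit:
move_arm(series=[[[0.0,-0.001,0.03],0.0],[[0.0,-0.002,0.05],0.0],[[0.0,-0.003,0.065],0.0],[[0.0,-0.003,0.071],0.0],[[0.0,-0.003,0.073],0.0]])

```text
clock: 27.02
eef_pos: [556.0, 67.1, 12.2]
tool_rot: [3.104, 0.006, 1.687]
force: [-0.1, -0.4, 0.0]
width: 52.3
```

```bash
python3 -c "
from h import *
shift(555.8,66.9,12,6.7);print(read_state()['force'])"
```

```text
t 27.02 tcp [556.   67.1  12.2] jaw 6.7 q7 0.41 w 52.3 shift [-0. -0.  0.] turn -0.0005278987226523215
[-0.12957133 -0.39332903  0.03482325]
```

Emit:
move_arm(series=[[[0,0,0.001],0.0],[[0,0,0.002],0.0],[[0,0,0.002],0.0]])

```text
clock: 27.4
eef_pos: [556.1, 67.2, 12.0]
tool_rot: [3.103, 0.005, 1.687]
force: [-2.6, 0.1, 11.0]
width: 52.2
```

Emit:
move_arm(series=[[[0,0,0],0.0],[[0,0,0],0.0],[[0,0,0],0.0],[[0,0,-0.01],0.0],[[0,0,-0.05],0.0]], claw=0.8)

```text
clock: 28.02
eef_pos: [552.5, 67.1, 61.2]
tool_rot: [3.108, 0.005, 1.687]
force: [-0.2, -0.2, 0.8]
width: 68.2
```

Emit:
move_arm(series=[[[0,0,-0.05],0.0],[[0,0,-0.1],0.0],[[0,0,-0.14],0.0],[[0,0,-0.18],0.0],[[0,0,-0.18],0.0]])

```text
clock: 28.65
eef_pos: [548.4, 67.2, 244.7]
tool_rot: [3.101, 0.005, 1.686]
force: [0.6, -0.5, 0.0]
width: 68.2
```

Run:
```python
from h import *
s=read_state();im=get_image('wrist');cv2.imwrite('pics/fin_w.png',im);top=get_image('top')
for n,p in [('olive',(634.3,125.5,61)),('blue',(544.4,164.3,61)),('purple',(465.6,106,61)),('white',(555.8,66.9,50))]:
    uv=proj('wrist',p,s)[0];c,a=blob(im,uv,thr=60);print(n,a,back('wrist',c,p[2],s).round(1))
t0=cv2.imread('pics/top0.png')
for n,p in [('red',(477.3,8.3,61)),('ochre',(645.8,28.2,61)),('mint',(465.2,-484.3,55)),('brown',(567.2,-30.5,61))]:
    uv=proj('top',p)[0];c,a=blob(top,uv);print(n,uv.round(1),c.round(1),a)
o=np.hstack([cv2.resize(im,(480,360)),cv2.resize(top[130:340,150:330],(308,360))])
cv2.imwrite('pics/fin.png',o)
```

```text
olive 727 [633.  124.7  61. ]
blue 844 [542.8 165.7  61. ]
purple 785 [465.4 106.3  61. ]
white 2447 [553.9  67.8  50. ]
red [282.5 269.2] [282.6 269.2] 79
ochre [274.4 203.2] [274.4 203.2] 82
mint [477.6 272.3] [477.6 272.2] 90
brown [297.7 233.6] [298.3 232.6] 69
```

View pics/fin.png

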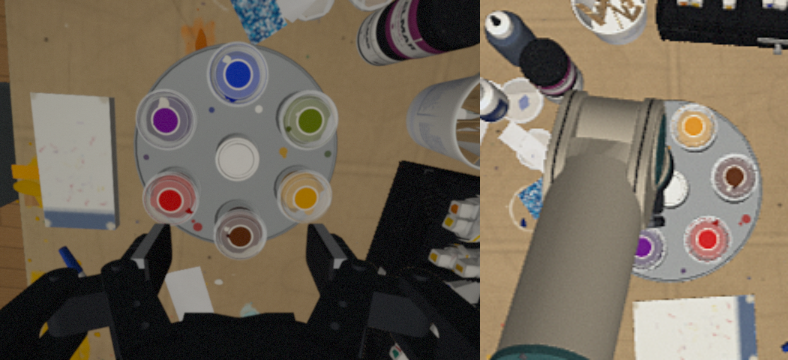

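All seven cups stand in their wells in the right arrangement, the mint cup hasn't moved, and the gripper is clear.

```bash
python3 -c "
from cell import *
print(finish_job())"
```

```text
the job is handed in; nothing more can be done
None
```

The colour wheel is finished and handed in at about 29 s of the 99 s allowed. Purple stands between red and blue, olive between ochre and blue, brown between red and ochre, and the white cup is in the middle well.

- **Placing:** I placed the cups in the order purple, olive, brown, white. Each one met the well floor with 11–18 N before I released it. The last pictures put every sticker or lid within about 2 mm of its well centre.
- **Left alone:** Red, ochre and mint were in the same place to 0.1 pixel in the top view at the end. Blue measured within 2 mm of its starting position. I did not touch the turquoise look-alike.
- **Failed grasp:** My first grasp of the purple cup was too high. The fingers slid over the lid, with a peak reading of 64 N on the tool. That is under the 120 N wrist limit, but above the 40 N limit if it counts as pressing; the fingers made the contact, not the gripper body. The cup did not move, and gripping about 16 mm lower worked for it and the cups after it.
- **Tool tilt:** The tool ended up tilted by about 2°, which showed no effect on how the cups sat.

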